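# Put the carved green wax bangle away in its latched spring-lid case

### The arm

A 6-joint arm with a two-finger parallel gripper is mounted at the origin on the work surface. World frame = base frame: x ahead of the robot, y to its left, z up, the work surface at z = 0. Lengths are in mm, angles in rad, forces in N, time in s.
With the tool pointing down it reaches from about 275 to 1000 mm from the base axis. Payload 8.4 kg.
Tool frame: the origin (TCP) lies midway between the tips of the shut fingers; the grasp point (between the pads) lies 19 mm behind it; z points along the fingers, y is the line along which they close (so a half turn about z gives the same grasp; the last joint's range is limited). The gripper opens to 85 mm and grips with 20 to 120 N. Pads are 22 mm wide; open, the fingers measure 114 mm over their backs; the gripper's body (76 mm by 85 mm) begins 54 mm behind the grasp point. The pads swing forward as they close: fully open they stand 13 mm farther back than shut.
Start: joints at [1.257, 0.353, 1.633, -0, 1.155, -0.002], TCP at [191.731, 594.867, 231.281] pointing down, gripper open.
Joint ranges: [-2.63, 2.63], [-0.92, 2.1], [0.06, 2.66], [-1.3, 4.44], [0, 2.69], [-3.02, 3.02]. Speed limits (rad/s): [2.22, 2.22, 2.79, 3.14, 3.14, 3.14].

### API

Orientations are given as [roll, pitch, yaw] about the fixed x, y, z axes, in that order (R = Rz(yaw) Ry(pitch) Rx(roll)).
In Python, from rig import r, imaging gives the robot as it stands. The module is installed in compiled form; this text tells all that it offers.
- The arm moves only by the tool arm_command, never from a script. Its argument "deltas" is a list of rows, each an object of numbers: "hand": the finger opening in mm, from 0 to 85.4; "tx", "ty", "tz": the shift along the tool's x, y, z in mm; "wx", "wy", "wz": the turn, a rotation vector about the tool's x, y, z in rad. A call has 1 to 8 rows; each row shifts and turns the commanded pose from where the row before left it, along the tool's axes as they then stand; what a row does not reach is not made up. A row lasts 1/8 s, in which the tool goes at most 62.5 mm and 10.7 degrees, less where a joint would pass 70% of its speed; a pose out of reach is approached as far as the arm can. A call with a gripper value outside its range is refused whole. The fingers move at their own pace and stop on an object; "squeeze" is the grip in N (left out, the last holds). Time passes only in rows, so rows that do not move let the fingers close. It gives the time, the measured TCP pose, the force, the opening and the grip force at its end, in the units of the state.
- r.sense(): the state, without advancing time (a new reading comes with each control period).
- imaging.grab_frame(name): name is "scene" or "top"; returns a dict with "image" (480x640x3 uint8, red, green, blue), "mtx" (3x3 intrinsics, pixels), "world_to_cam" (4x4, takes a point from world to camera coordinates). Camera axes: x right, y up, looking along -z (the intrinsics and any distortion apply to the point x, -y, -z); pixel columns grow to the right and rows downward; lengths in mm; the calibration is good to about 2 mm. A picture is of the moment at which its call begins. There is no depth.
- r.sign_off(): hands the job in; it is judged then, once.
The state is a dict: "clock": time; "qpos": joint angles; "qvel": joint speeds; "joint_efforts": joint torques, N m; "eef_pos": TCP position; "tcp_rot": TCP orientation; "contact_force": force on the tool from outside, world axes, zero at the start; "wrist_torque": the same for the moment, N m; "opening": opening from 0.0 (shut) to 1.0 (fully open); "grasp_force": force on a finger pad.
Only numpy, scipy, OpenCV 4.12 (cv2) and the standard library are available. Lean on these libraries where they do the work, as an engineer would, in place of code of your own. Each camera call takes 0.05 s, during which the arm holds its last target. There are 200 camera calls.

### The job

The carved green wax bangle is finished: put it away in the white case with the green lid. Slide that case's brass thumb latch sideways so that the sprung lid pops fully open, then lay the green bangle flat on the floor of the case and let go. Wax chips, so set it down gently rather than dropping it; leave the lid open, and keep the case with the blue lid shut.

Things in the scene. Friction and masses are not known exactly. Their poses are not given: they have to be found in the camera images.
- green_case: White case screwed to the bench, green lid. Origin: centre of its box's underside; x points from latch side to hinge side, y left. Box 140 x 140 x 45 mm high, walls 5 mm, padded floor 12 mm above bench. Shut lid: 6 mm plate on top, hinged at x = +70 mm; open it stands upright, to z = 195 mm. In front of the box (x = -70 to -130 mm) a flat ledge, 28 mm high, as wide as the box, carries the latch.
- green_latch_top (a point): Centre of the top of the brass thumb latch, 53 mm above the bench; axes as the case's. A block 22 (x) by 14 mm (y) standing on the ledge (its top 25 mm above it), with a 10 mm wide tongue from its top towards the lid. It starts locked, 12 mm right (-y) of the case's middle, and slides only to +y, 22 mm, about 2 N, and stays where left; from about 11 mm the lid is free.
- green_lid (a joint): Hinge angle of the green lid in rad: 0 shut, growing as it opens, 1.75 fully open at its stop. Once the latch lets go, a light spring swings it up and away from the latch side within about 3 s and holds it open; if something is in its way it rests lightly on it.
- bangle: The carved green wax bangle, loose, lying flat on the bench between the two cases: a round ring 78 mm outside and 60 mm inside diameter (wall 9 mm), 26 mm high, about 60 g. Origin: on the ring's axis at its underside; z along the axis. A similar blue bangle lies farther from the robot and is not wanted.
- blue_lid_top (a point): Centre of the top of the blue lid on the other white case, 51 mm above the bench while shut, over the centre of that case's square box; axes as the case's. That case has the same shape, sizes and latch as the green one. It must stay shut.

How it is judged:
By the outcome, as a careful person would: the job done as asked, in the order asked, and still so for the second after the job is handed in, with the robot touching nothing.
It also fails if it takes over 53 s, if anything falls off the work surface, if the arm or the gripper's body presses on something with over 40 N, if the wrist force passes 120 N, or if a joint passes its speed limit or range.

## Working session

There is one attempt and no reset: what is moved stays moved. The work goes in short steps, Python scripts to look and compute and a tool call to move; the robot and the scene stay as the last step left them, time stands still between calls to the robot, and variables do not carry over. Pictures are saved under pics/ and viewed, at most 10 in all, crops included, and the job is handed in when it is done.

Besides the shell and the picture viewer there is one more tool, called after ">>>" as name([rows], argument=value, ...), one row to a line, values as JSON. arm_command: Moves the arm, as the interface text tells. Its arguments: {"type":"object","properties":{"deltas":{"type":"array"},"squeeze":{"type":"number"}},"required":["deltas"]}

```bash
mkdir -p pics; python3 - <<'E'
from rig import r, imaging
import cv2, pickle
for n in("scene","top"):
    f=imaging.grab_frame(n); pickle.dump(f,open(n+".pkl","wb"))
    cv2.imwrite(f"pics/{n}0.png",f["image"][:,:,::-1])
    print(n,f["mtx"].round(1).tolist(),f["world_to_cam"].round(3).tolist(),[k for k in f])
print(r.sense())
E
```

```text
scene [[616.2, 0.0, 317.3], [0.0, 616.2, 236.3], [0.0, 0.0, 1.0]] [[-0.691, 0.722, -0.018, 408.236], [-0.498, -0.457, 0.737, 215.62], [0.524, 0.519, 0.676, -1316.968], [0.0, 0.0, 0.0, 1.0]] ['image', 'mtx', 'world_to_cam']
top [[477.9, 0.0, 320.5], [0.0, 477.9, 235.5], [0.0, 0.0, 1.0]] [[0.019, -1.0, 0.006, -27.906], [0.989, 0.02, 0.144, -578.395], [-0.144, 0.003, 0.99, -980.362], [0.0, 0.0, 0.0, 1.0]] ['image', 'mtx', 'world_to_cam']
{'clock': 0.1, 'qpos': array([ 1.25660140e+00,  3.53629203e-01,  1.63406569e+00, -7.61835503e-06,
        1.15519552e+00, -2.41956006e-03]), 'qvel': array([ 0.00051663, -0.00144841, -0.00128226,  0.00227792, -0.00067874,
        0.00035606]), 'joint_efforts': array([-1.25852705e-03, -6.06361628e+01, -3.42818820e+01, -6.54151131e-05,
        3.88270011e-03,  1.39514700e-05]), 'eef_pos': array([191.59826076, 594.45310452, 230.60279218]), 'tcp_rot': array([-3.14029488e+00,  3.82581617e-06,  2.82982037e+00]), 'contact_force': array([0.73514985, 0.7274509 , 0.19174752]), 'wrist_torque': array([-0.00121623,  0.03616097, -0.02008125]), 'grasp_force': 0.0, 'opening': 1.000579557986618}
```

View pics/top0.png

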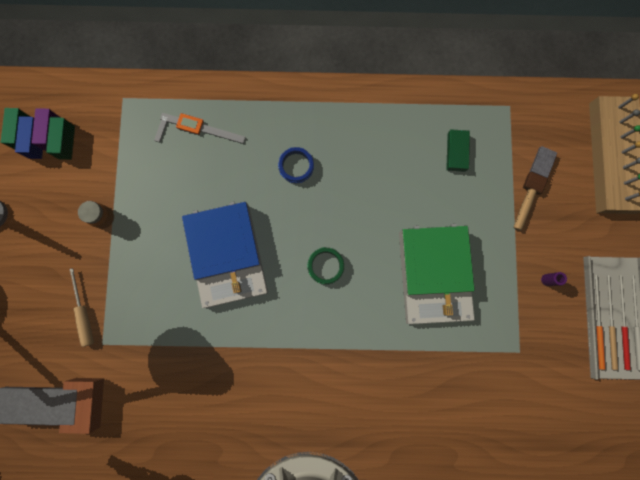

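View pics/scene0.png

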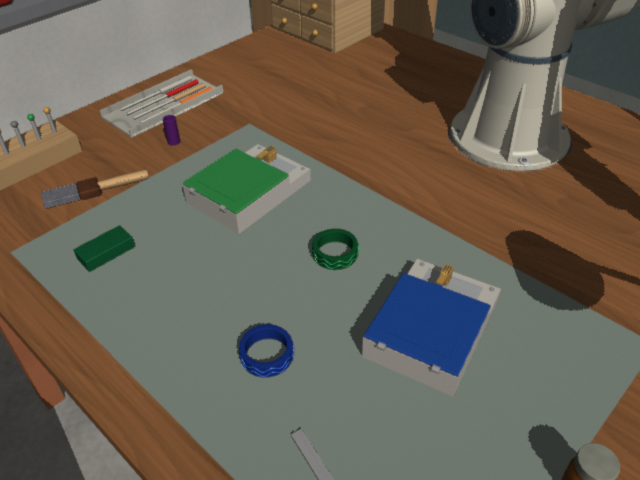

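The top view shows the green lid at about (438,260), its latch at (448,306) and the green bangle at (326,266). The blue case is at (220,240). The scene view agrees with this.

```bash
cat > h.py <<'E'
import numpy as np, cv2
def ray(f,uv,z):
    M=f["world_to_cam"];K=f["mtx"];R=M[:3,:3];c=-R.T@M[:3,3]
    d=np.linalg.inv(K)@[uv[0],uv[1],1]; d=R.T@(d*[1,-1,-1]); return c+d*(z-c[2])/d[2]
def proj(f,p):
    q=f["world_to_cam"]@np.append(p,1); q=f["mtx"]@(q[:3]*[1,-1,-1]); return q[:2]/q[2]
def mask(f,lo,hi):
    return cv2.inRange(cv2.cvtColor(f["image"],cv2.COLOR_RGB2HSV),np.array(lo),np.array(hi))
def blobs(m,amin=60):
    cs=cv2.findContours(m,cv2.RETR_EXTERNAL,cv2.CHAIN_APPROX_NONE)[0]
    return [c for c in cs if cv2.contourArea(c)>amin]
E
python3 - <<'E'
import pickle,numpy as np,cv2
from h import *
for n in("top","scene"):
    f=pickle.load(open(n+".pkl","rb"))
    for nm,lo,hi in(("green",(50,120,40),(85,255,255)),("blue",(105,150,50),(125,255,255)),("brass",(12,120,90),(28,255,255))):
        for c in blobs(mask(f,lo,hi)):
            m=cv2.moments(c);u=(m["m10"]/m["m00"],m["m01"]/m["m00"])
            if nm=="brass" and not(150<u[0]<500 and 140<u[1]<330):continue
            a=cv2.contourArea(c); s=""
            if a>2500:
                q=cv2.approxPolyDP(c,0.05*cv2.arcLength(c,True),True)[:,0].astype(float)
                if n=="top":
                    P=np.array([ray(f,p,51)[:2] for p in c[:,0]],np.float32); s=str(cv2.minAreaRect(P))
                s+=str([ray(f,p,51)[:2].round(0).tolist() for p in q])
            print(n,nm,np.round(u,1),a,[ray(f,u,z)[:2].round(1).tolist() for z in(13,26,51,53)],s)
E
```

```text
top green [325.3 265.4] 913.5 [[517.4, -28.4], [516.4, -28.2], [514.3, -27.8], [514.1, -27.8]] 
top green [438.  260.1] 4096.0 [[533.9, -274.6], [532.7, -271.4], [530.2, -265.1], [530.0, -264.6]] ((530.078369140625, -265.18939208984375), (139.27304077148438, 137.79547119140625), 4.377308368682861)[[604.0, -326.0], [593.0, -192.0], [460.0, -203.0], [469.0, -337.0]]
top green [458.1 149.3] 717.5 [[786.6, -324.3], [782.2, -320.4], [773.7, -312.9], [773.0, -312.3]] 
top green [ 54.9 135. ] 470.0 [[800.5, 588.6], [795.9, 581.1], [787.0, 566.6], [786.3, 565.5]] 
top green [  9.8 125.8] 415.0 [[820.0, 692.8], [815.2, 684.0], [805.8, 667.0], [805.1, 665.7]] 
top blue [220.2 240.3] 4005.0 [[568.0, 203.4], [566.3, 200.6], [563.0, 195.4], [562.7, 195.0]] ((563.5082397460938, 195.41458129882812), (137.4116973876953, 136.53599548339844), 14.198554992675781)[[644.0, 146.0], [611.0, 277.0], [482.0, 244.0], [516.0, 114.0]]
top blue [295.5 164.1] 823.5 [[744.2, 42.7], [740.3, 42.0], [732.7, 40.6], [732.1, 40.5]] 
top brass [447.4 305.8] 90.5 [[435.4, -293.3], [435.4, -289.8], [435.3, -283.1], [435.2,
[... 713 characters left out ...]
35.0], [609.0, -323.0], [596.0, -186.0], [463.0, -199.0]]
scene blue [265.9 350.1] 2192.5 [[744.4, 44.0], [750.4, 52.0], [762.0, 67.2], [762.9, 68.4]] 
scene blue [428.3 322.8] 7222.5 [[543.1, 186.1], [552.7, 191.5], [571.2, 201.8], [572.7, 202.7]] [[517.0, 115.0], [652.0, 150.0], [617.0, 282.0], [484.0, 247.0]]
scene brass [444.9 275.2] 158.5 [[444.3, 146.8], [455.7, 152.9], [477.6, 164.6], [479.4, 165.6]] 
scene brass [267.9 154.7] 130.5 [[407.3, -314.9], [419.3, -300.6], [442.5, -272.9], [444.3, -270.7]] 
scene brass [275.3 195.2] 72575.0 [[487.9, -207.5], [498.5, -195.1], [518.9, -171.2], [520.5, -169.3]] [[155.0, 329.0], [-54.0, -861.0], [983.0, -271.0], [914.0, 174.0], [796.0, -497.0]]
```

>>> arm_command([
  {"hand": 0, "wz": -0.13},
  {"hand": 0, "wz": -0.13},
  {"hand": 0, "wz": -0.128},
  {"hand": 0, "tx": -5, "ty": -28},
  {"hand": 0, "tx": -9.7, "ty": -54},
  {"hand": 0, "tx": -9.7, "ty": -54},
  {"hand": 0, "tx": -9.7, "ty": -54},
  {"hand": 0, "tx": -9.7, "ty": -54},
], squeeze=25)

```text
schema error: expected keys hand, tx, ty, tz, wx, wy, wz
```

>>> arm_command([
  {"tx": -9.7, "ty": -54},
  {"tx": -9.7, "ty": -54},
  {"tx": -9.7, "ty": -54},
  {"tx": -9.7, "ty": -54},
  {"tx": -9.7, "ty": -54},
  {"tx": -9.7, "ty": -54},
  {"tx": -9.7, "ty": -54},
  {"tx": -9.7, "ty": -54},
])

```text
schema error: expected keys hand, tx, ty, tz, wx, wy, wz
```

>>> arm_command([
  {"hand": 0, "tx": 0, "ty": 0, "tz": 0, "wx": 0, "wy": 0, "wz": -0.13},
  {"hand": 0, "tx": 0, "ty": 0, "tz": 0, "wx": 0, "wy": 0, "wz": -0.13},
  {"hand": 0, "tx": 0, "ty": 0, "tz": 0, "wx": 0, "wy": 0, "wz": -0.128},
  {"hand": 0, "tx": -5, "ty": -28, "tz": 0, "wx": 0, "wy": 0, "wz": 0},
  {"hand": 0, "tx": -9.7, "ty": -54, "tz": 0, "wx": 0, "wy": 0, "wz": 0},
  {"hand": 0, "tx": -9.7, "ty": -54, "tz": 0, "wx": 0, "wy": 0, "wz": 0},
  {"hand": 0, "tx": -9.7, "ty": -54, "tz": 0, "wx": 0, "wy": 0, "wz": 0},
  {"hand": 0, "tx": -9.7, "ty": -54, "tz": 0, "wx": 0, "wy": 0, "wz": 0},
], squeeze=25)

```text
clock: 1.1
eef_pos: [254.0, 353.1, 231.1]
tcp_rot: [-3.141, -0.0, -3.065]
contact_force: [1.0, -0.7, -0.1]
opening: -0.002
grasp_force: 0.0
```

>>> arm_command([
  {"hand": 0, "tx": -9.3, "ty": -52.7, "tz": 0, "wx": 0, "wy": 0, "wz": 0},
  {"hand": 0, "tx": -9.3, "ty": -52.7, "tz": 0, "wx": 0, "wy": 0, "wz": 0},
  {"hand": 0, "tx": -9.3, "ty": -52.7, "tz": 0, "wx": 0, "wy": 0, "wz": 0},
  {"hand": 0, "tx": -9.3, "ty": -52.7, "tz": 0, "wx": 0, "wy": 0, "wz": 0},
  {"hand": 0, "tx": -9.3, "ty": -52.7, "tz": 0, "wx": 0, "wy": 0, "wz": 0},
  {"hand": 0, "tx": -9.3, "ty": -52.7, "tz": 0, "wx": 0, "wy": 0, "wz": 0},
  {"hand": 0, "tx": -9.3, "ty": -52.7, "tz": 0, "wx": 0, "wy": 0, "wz": 0},
  {"hand": 0, "tx": -9.3, "ty": -52.7, "tz": 0, "wx": 0, "wy": 0, "wz": 0},
])

```text
clock: 2.1
eef_pos: [360.3, -61.6, 231.4]
tcp_rot: [-3.142, 0.001, -3.066]
contact_force: [0.8, 0.2, 0.9]
opening: -0.003
grasp_force: 0.0
```

>>> arm_command([
  {"hand": 0, "tx": -9.3, "ty": -52.7, "tz": 20, "wx": 0, "wy": 0, "wz": 0},
  {"hand": 0, "tx": -9.3, "ty": -52.7, "tz": 25, "wx": 0, "wy": 0, "wz": 0},
  {"hand": 0, "tx": -9.3, "ty": -52.7, "tz": 25, "wx": 0, "wy": 0, "wz": 0},
  {"hand": 0, "tx": -9.3, "ty": -52.7, "tz": 25, "wx": 0, "wy": 0, "wz": 0},
  {"hand": 0, "tx": -9.3, "ty": -52.7, "tz": 25, "wx": 0, "wy": 0, "wz": 0},
  {"hand": 0, "tx": 0, "ty": 0, "tz": 25, "wx": 0, "wy": 0, "wz": 0},
  {"hand": 0, "tx": 0, "ty": 0, "tz": 15, "wx": 0, "wy": 0, "wz": 0},
  {"hand": 0, "tx": 0, "ty": 0, "tz": 0, "wx": 0, "wy": 0, "wz": 0},
])

```text
clock: 3.1
eef_pos: [425.8, -317.9, 70.3]
tcp_rot: [3.14, -0.002, -3.065]
contact_force: [-0.1, 2.0, 0.3]
opening: 0.002
grasp_force: 0.0
```

```bash
python3 - <<'E'
from rig import r, imaging
import cv2, numpy as np
from h import *
s=r.sense();print(s["eef_pos"].round(1),s["tcp_rot"].round(3),s["qpos"].round(2))
f=imaging.grab_frame("scene");im=f["image"][:,:,::-1].copy()
th=.0764;L=lambda x,y,z:np.array([531+x*np.cos(th)-y*np.sin(th),-264+x*np.sin(th)+y*np.cos(th),z])
for p in([L(-100,-12,53),L(-111,-19,28),L(-70,-70,45),L(-70,70,45),s["eef_pos"]]):
    u=proj(f,p);print(u.round(0)); cv2.circle(im,tuple(int(v) for v in u),1,(0,0,255),-1)
x=cv2.resize(im[60:260,140:400],None,fx=3,fy=3,interpolation=cv2.INTER_CUBIC);cv2.imwrite("pics/s1.png",x[:600,:780])
E
```

```text
[ 425.8 -317.9   70.3] [ 3.140e+00 -2.000e-03 -3.065e+00] [-0.64  0.42  1.96  0.    0.76 -2.29]
[268. 149.]
[270. 156.]
[236. 149.]
[290. 176.]
[258. 134.]
```

View pics/s1.png

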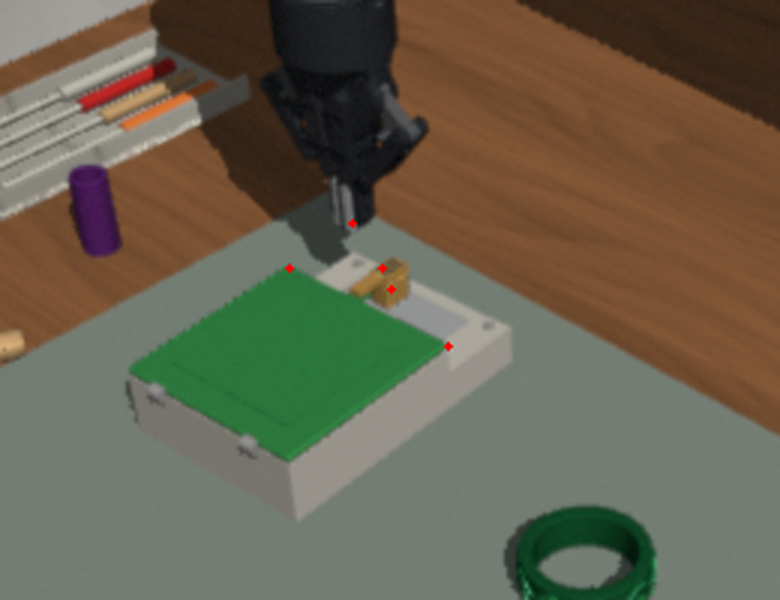

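The red marks line up with the case. The latch block's top centre is at crop (397,266), roughly local x = -107, and the shut fingers stand to its right. Next I lower the tool and push towards +y.

>>> arm_command([
  {"hand": 0, "tx": 3, "ty": 0, "tz": 12, "wx": 0, "wy": 0, "wz": 0},
  {"hand": 0, "tx": 0, "ty": 0, "tz": 12, "wx": 0, "wy": 0, "wz": 0},
  {"hand": 0, "tx": 0, "ty": 0, "tz": 9, "wx": 0, "wy": 0, "wz": 0},
  {"hand": 0, "tx": 0, "ty": 4, "tz": 0, "wx": 0, "wy": 0, "wz": 0},
  {"hand": 0, "tx": 0, "ty": 4, "tz": 0, "wx": 0, "wy": 0, "wz": 0},
  {"hand": 0, "tx": 0, "ty": 4, "tz": 0, "wx": 0, "wy": 0, "wz": 0},
  {"hand": 0, "tx": 0, "ty": 4, "tz": 0, "wx": 0, "wy": 0, "wz": 0},
  {"hand": 0, "tx": 0, "ty": 2, "tz": 0, "wx": 0, "wy": 0, "wz": 0},
])

```text
clock: 4.15
eef_pos: [422.6, -301.4, 38.6]
tcp_rot: [-3.141, 0.001, -3.065]
contact_force: [-0.8, -0.9, 0.8]
opening: 0.003
grasp_force: 1.1
```

>>> arm_command([
  {"hand": 0, "tx": 0, "ty": 2, "tz": 0, "wx": 0, "wy": 0, "wz": 0},
  {"hand": 0, "tx": 0, "ty": 2, "tz": 0, "wx": 0, "wy": 0, "wz": 0},
  {"hand": 0, "tx": 0, "ty": 2, "tz": 0, "wx": 0, "wy": 0, "wz": 0},
  {"hand": 0, "tx": 0, "ty": 2, "tz": 0, "wx": 0, "wy": 0, "wz": 0},
  {"hand": 0, "tx": 0, "ty": 2, "tz": 0, "wx": 0, "wy": 0, "wz": 0},
  {"hand": 0, "tx": 0, "ty": 2, "tz": 0, "wx": 0, "wy": 0, "wz": 0},
  {"hand": 0, "tx": 0, "ty": 0, "tz": 0, "wx": 0, "wy": 0, "wz": 0},
])

```text
clock: 5.03
eef_pos: [421.3, -289.0, 38.2]
tcp_rot: [3.141, -0.0, -3.065]
contact_force: [2.2, -0.7, 0.3]
opening: 0.001
grasp_force: 0.3
```

```bash
python3 - <<'E'
from rig import r, imaging
import cv2
for n,(a,b,c,d) in dict(scene=(60,260,140,400),top=(180,380,340,600)).items():
    f=imaging.grab_frame(n);im=f["image"][a:b,c:d,::-1]
    x=cv2.resize(im,None,fx=1.5,fy=1.5,interpolation=cv2.INTER_CUBIC);y=x if n=="scene" else cv2.hconcat([y,x])
    if n=="scene": y=x
cv2.imwrite("pics/s2.png",y)
E
```

```text
(no output)
```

View pics/s2.png

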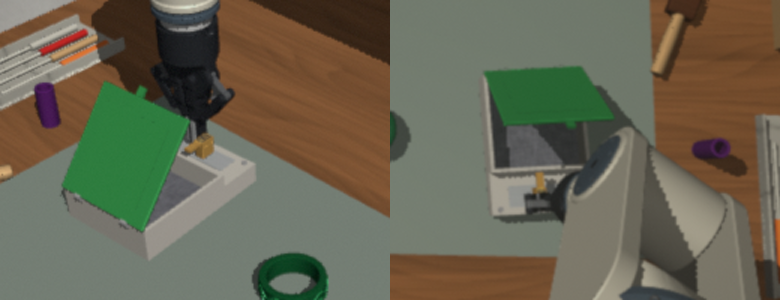

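The latch has slid and the lid is swinging open without touching the gripper. Next I back off and go to the bangle.

>>> arm_command([
  {"hand": 0, "tx": 0, "ty": -4, "tz": 0, "wx": 0, "wy": 0, "wz": 0},
  {"hand": 0, "tx": 0, "ty": 0, "tz": -15, "wx": 0, "wy": 0, "wz": 0},
  {"hand": 0, "tx": 0, "ty": 0, "tz": -30, "wx": 0, "wy": 0, "wz": 0},
  {"hand": 30, "tx": 0, "ty": 0, "tz": -37, "wx": 0, "wy": 0, "wz": 0},
  {"hand": 30, "tx": -10, "ty": 20, "tz": 0, "wx": 0, "wy": 0, "wz": 0},
  {"hand": 30, "tx": -22, "ty": 42, "tz": 0, "wx": 0, "wy": 0, "wz": 0},
  {"hand": 30, "tx": -22, "ty": 42, "tz": 0, "wx": 0, "wy": 0, "wz": 0},
  {"hand": 30, "tx": -22, "ty": 42, "tz": 0, "wx": 0, "wy": 0, "wz": 0},
])

```text
clock: 6.12
eef_pos: [486.9, -140.8, 121.4]
tcp_rot: [-3.141, 0.001, -3.066]
contact_force: [0.7, -0.3, -1.0]
opening: 0.356
grasp_force: 0.0
```

>>> arm_command([
  {"hand": 30, "tx": -22, "ty": 42, "tz": 0, "wx": 0, "wy": 0, "wz": 0},
  {"hand": 30, "tx": -18, "ty": 35, "tz": 0, "wx": 0, "wy": 0, "wz": 0},
  {"hand": 30, "tx": 0, "ty": 0, "tz": 30, "wx": 0, "wy": 0, "wz": 0},
  {"hand": 30, "tx": 0, "ty": 0, "tz": 30, "wx": 0, "wy": 0, "wz": 0},
  {"hand": 30, "tx": 0, "ty": 0, "tz": 0, "wx": 0, "wy": 0, "wz": 0},
])

```text
clock: 6.75
eef_pos: [518.9, -61.8, 59.4]
tcp_rot: [3.141, -0.004, -3.065]
contact_force: [0.5, 1.4, 0.2]
opening: 0.353
grasp_force: 0.0
```

```bash
python3 - <<'E'
from rig import r, imaging
import cv2, numpy as np
from h import *
s=r.sense();print(s["eef_pos"].round(1),s["opening"])
ims=[]
for n in("scene","top"):
    f=imaging.grab_frame(n);im=f["image"][:,:,::-1].copy()
    for p in([518,-27.5,26],[520.6,-61.9,26]):
        u=proj(f,p);cv2.circle(im,tuple(int(v) for v in u.round()),1,(0,0,255),-1)
    u=proj(f,[518,-27.5,26]).astype(int);ims.append(cv2.resize(im[u[1]-100:u[1]+100,u[0]-130:u[0]+130] if n=="scene" else im[u[1]-100:u[1]+100,u[0]-30:u[0]+230],None,fx=1.5,fy=1.5,interpolation=cv2.INTER_CUBIC))
cv2.imwrite("pics/s3.png",cv2.hconcat(ims))
E
```

```text
[518.9 -61.8  59.4] 0.35328264115220764
```

View pics/s3.png

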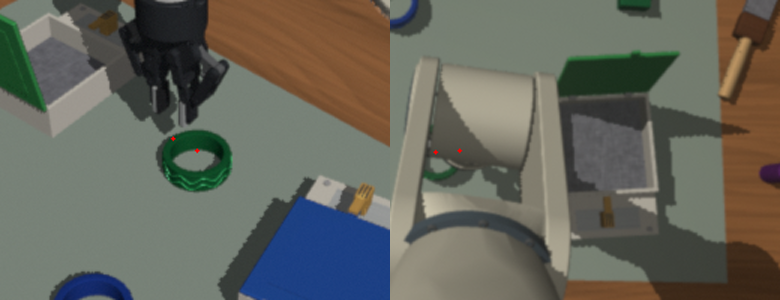

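The lid is fully open, and the red marks sit on the ring's centre and its right wall. Next I descend and grip the wall.

>>> arm_command([
  {"hand": 30, "tx": 0, "ty": 0, "tz": 15, "wx": 0, "wy": 0, "wz": 0},
  {"hand": 30, "tx": 0, "ty": 0, "tz": 12, "wx": 0, "wy": 0, "wz": 0},
  {"hand": 30, "tx": 0, "ty": 0, "tz": 10, "wx": 0, "wy": 0, "wz": 0},
  {"hand": 30, "tx": 0, "ty": 0, "tz": 8, "wx": 0, "wy": 0, "wz": 0},
  {"hand": 30, "tx": 0, "ty": 0, "tz": 5, "wx": 0, "wy": 0, "wz": 0},
  {"hand": 30, "tx": 0, "ty": 0, "tz": 3, "wx": 0, "wy": 0, "wz": 0},
  {"hand": 30, "tx": 0, "ty": 0, "tz": 0, "wx": 0, "wy": 0, "wz": 0},
], squeeze=22)

```text
clock: 7.72
eef_pos: [520.4, -62.1, 7.2]
tcp_rot: [3.142, -0.0, -3.065]
contact_force: [0.2, -0.3, -0.4]
opening: 0.35
grasp_force: 0.0
```

>>> arm_command([
  {"hand": 20, "tx": 0, "ty": 0, "tz": 0, "wx": 0, "wy": 0, "wz": 0},
  {"hand": 14, "tx": 0, "ty": 0, "tz": 0, "wx": 0, "wy": 0, "wz": 0},
  {"hand": 4, "tx": 0, "ty": 0, "tz": 0, "wx": 0, "wy": 0, "wz": 0},
  {"hand": 4, "tx": 0, "ty": 0, "tz": 0, "wx": 0, "wy": 0, "wz": 0},
  {"hand": 4, "tx": 0, "ty": 0, "tz": 0, "wx": 0, "wy": 0, "wz": 0},
  {"hand": 4, "tx": 0, "ty": 0, "tz": 0, "wx": 0, "wy": 0, "wz": 0},
], squeeze=22)

```text
clock: 8.48
eef_pos: [520.5, -62.2, 7.5]
tcp_rot: [-3.141, 0.0, -3.065]
contact_force: [-0.2, -0.5, 4.9]
opening: 0.12
grasp_force: 21.4
```

>>> arm_command([
  {"hand": 4, "tx": 0, "ty": 0, "tz": -5, "wx": 0, "wy": 0, "wz": 0},
  {"hand": 4, "tx": 0, "ty": 0, "tz": -15, "wx": 0, "wy": 0, "wz": 0},
  {"hand": 4, "tx": 0, "ty": 0, "tz": -25, "wx": 0, "wy": 0, "wz": 0},
  {"hand": 4, "tx": 0, "ty": 0, "tz": -25, "wx": 0, "wy": 0, "wz": 0},
  {"hand": 4, "tx": 0, "ty": 0, "tz": -15, "wx": 0, "wy": 0, "wz": 0},
  {"hand": 4, "tx": 0, "ty": 0, "tz": -5, "wx": 0, "wy": 0, "wz": 0},
  {"hand": 4, "tx": 0, "ty": 0, "tz": 0, "wx": 0, "wy": 0, "wz": 0},
])

```text
clock: 9.35
eef_pos: [520.3, -62.1, 97.3]
tcp_rot: [-3.142, 0.0, -3.065]
contact_force: [-0.0, -0.9, -1.0]
opening: 0.12
grasp_force: 20.9
```

```bash
python3 - <<'E'
from rig import r, imaging
import cv2, numpy as np
from h import *
s=r.sense();e=s["eef_pos"];print(e.round(1),s["opening"],s["grasp_force"],s["contact_force"])
f=imaging.grab_frame("scene");im=f["image"][:,:,::-1].copy()
for z in(-6.5,19.5):
    c=e+[-2.6,34.4,z]
    for a in np.arange(0,6.28,.5):
        u=proj(f,c+39*np.array([np.cos(a),np.sin(a),0]));cv2.circle(im,tuple(int(v) for v in u.round()),1,(0,0,255),-1)
u=proj(f,e).astype(int);cv2.imwrite("pics/s4.png",cv2.resize(im[u[1]-80:u[1]+80,u[0]-100:u[0]+100],None,fx=3,fy=3,interpolation=cv2.INTER_CUBIC))
E
```

```text
[520.3 -62.1  97.3] 0.12045194837472707 20.875769332051277 [-0.04331337 -0.94266562 -0.98619898]
```

View pics/s4.png

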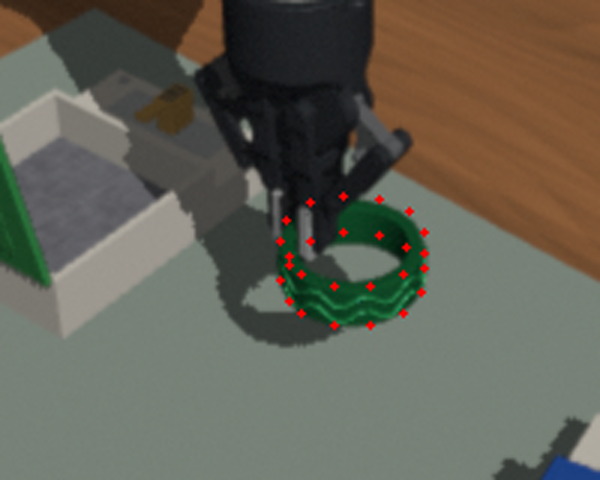

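The ring is held level, matching the drawn outline with its underside 7 mm below the TCP. Next I carry it over the case.

>>> arm_command([
  {"hand": 4, "tx": 1, "ty": -20, "tz": 0, "wx": 0, "wy": 0, "wz": 0},
  {"hand": 4, "tx": 2, "ty": -45, "tz": 0, "wx": 0, "wy": 0, "wz": 0},
  {"hand": 4, "tx": 2, "ty": -50, "tz": 0, "wx": 0, "wy": 0, "wz": 0},
  {"hand": 4, "tx": 2, "ty": -50, "tz": 0, "wx": 0, "wy": 0, "wz": 0},
  {"hand": 4, "tx": 1, "ty": -43, "tz": 0, "wx": 0, "wy": 0, "wz": 0},
  {"hand": 4, "tx": 1, "ty": -20, "tz": 10, "wx": 0, "wy": 0, "wz": 0},
  {"hand": 4, "tx": 0, "ty": 0, "tz": 20, "wx": 0, "wy": 0, "wz": 0},
  {"hand": 4, "tx": 0, "ty": 0, "tz": 5, "wx": 0, "wy": 0, "wz": 0},
])

```text
clock: 10.4
eef_pos: [527.0, -288.1, 59.6]
tcp_rot: [3.139, -0.004, -3.065]
contact_force: [0.1, 0.0, -0.5]
opening: 0.114
grasp_force: 20.9
```

```bash
python3 - <<'E'
from rig import r, imaging
import cv2, numpy as np
from h import *
s=r.sense();e=s["eef_pos"];print(e.round(1),s["opening"],s["grasp_force"],s["contact_force"])
ims=[]
th=.0764;L=lambda x,y,z:np.array([532+x*np.cos(th)-y*np.sin(th),-263+x*np.sin(th)+y*np.cos(th),z])
for n in("scene","top"):
    f=imaging.grab_frame(n);im=f["image"][:,:,::-1].copy()
    for p in[L(a,b,45) for a in(-65,65) for b in(-65,65)]+[e-[0,0,7]]:
        u=proj(f,p);cv2.circle(im,tuple(int(v) for v in u.round()),1,(0,0,255),-1)
    u=proj(f,[530,-263,45]).astype(int);ims.append(cv2.resize(im[u[1]-85:u[1]+85,u[0]-85:u[0]+85],None,fx=2.3,fy=2.3,interpolation=cv2.INTER_CUBIC))
cv2.imwrite("pics/s5.png",cv2.hconcat(ims))
E
```

```text
[ 527.  -288.1   59.6] 0.11447890436691885 20.946550659136847 [ 0.11968659  0.03174175 -0.52087916]
```

View pics/s5.png

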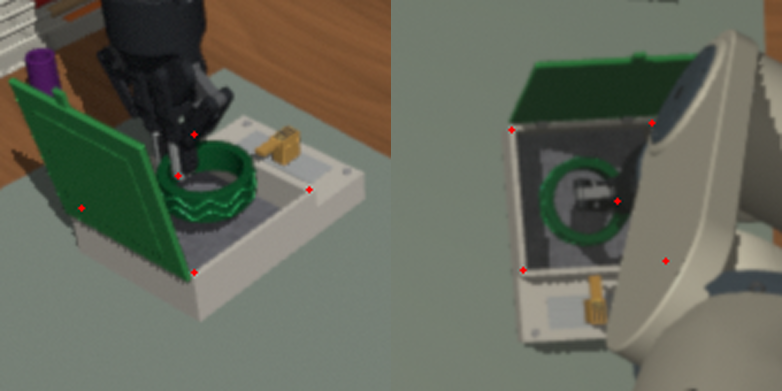

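The ring hangs inside the box outline, clear of the walls and the lid. Next I lower it gently.

>>> arm_command([
  {"hand": 4, "tx": 0, "ty": 0, "tz": 10, "wx": 0, "wy": 0, "wz": 0},
  {"hand": 4, "tx": 0, "ty": 0, "tz": 10, "wx": 0, "wy": 0, "wz": 0},
  {"hand": 4, "tx": 0, "ty": 0, "tz": 8, "wx": 0, "wy": 0, "wz": 0},
  {"hand": 4, "tx": 0, "ty": 0, "tz": 5, "wx": 0, "wy": 0, "wz": 0},
  {"hand": 4, "tx": 0, "ty": 0, "tz": 2, "wx": 0, "wy": 0, "wz": 0},
  {"hand": 4, "tx": 0, "ty": 0, "tz": 1.5, "wx": 0, "wy": 0, "wz": 0},
  {"hand": 4, "tx": 0, "ty": 0, "tz": 1, "wx": 0, "wy": 0, "wz": 0},
  {"hand": 4, "tx": 0, "ty": 0, "tz": 0, "wx": 0, "wy": 0, "wz": 0},
])

```text
clock: 11.5
eef_pos: [528.9, -290.2, 24.9]
tcp_rot: [-3.142, 0.0, -3.065]
contact_force: [0.8, 0.0, 0.5]
opening: 0.121
grasp_force: 20.9
```

>>> arm_command([
  {"hand": 4, "tx": 0, "ty": 0, "tz": 1.5, "wx": 0, "wy": 0, "wz": 0},
  {"hand": 4, "tx": 0, "ty": 0, "tz": 1, "wx": 0, "wy": 0, "wz": 0},
  {"hand": 4, "tx": 0, "ty": 0, "tz": 1, "wx": 0, "wy": 0, "wz": 0},
  {"hand": 4, "tx": 0, "ty": 0, "tz": 0.7, "wx": 0, "wy": 0, "wz": 0},
  {"hand": 4, "tx": 0, "ty": 0, "tz": 0, "wx": 0, "wy": 0, "wz": 0},
  {"hand": 4, "tx": 0, "ty": 0, "tz": 0, "wx": 0, "wy": 0, "wz": 0},
])

```text
clock: 12.25
eef_pos: [528.8, -290.2, 20.6]
tcp_rot: [3.142, -0.0, -3.065]
contact_force: [-0.3, -0.9, -0.4]
opening: 0.121
grasp_force: 20.9
```

>>> arm_command([
  {"hand": 4, "tx": 0, "ty": 0, "tz": 0.5, "wx": 0, "wy": 0, "wz": 0},
  {"hand": 4, "tx": 0, "ty": 0, "tz": 0.5, "wx": 0, "wy": 0, "wz": 0},
  {"hand": 4, "tx": 0, "ty": 0, "tz": 0.3, "wx": 0, "wy": 0, "wz": 0},
  {"hand": 4, "tx": 0, "ty": 0, "tz": 0, "wx": 0, "wy": 0, "wz": 0},
  {"hand": 4, "tx": 0, "ty": 0, "tz": 0, "wx": 0, "wy": 0, "wz": 0},
])

```text
clock: 12.88
eef_pos: [528.8, -290.2, 19.6]
tcp_rot: [-3.141, 0.0, -3.065]
contact_force: [-2.0, 0.5, 5.5]
opening: 0.118
grasp_force: 21.5
```

It has touched down with 5.5 N upward. Next I release slowly and rise.

>>> arm_command([
  {"hand": 12, "tx": 0, "ty": 0, "tz": 0, "wx": 0, "wy": 0, "wz": 0},
  {"hand": 15, "tx": 0, "ty": 0, "tz": 0, "wx": 0, "wy": 0, "wz": 0},
  {"hand": 19, "tx": 0, "ty": 0, "tz": 0, "wx": 0, "wy": 0, "wz": 0},
  {"hand": 22, "tx": 0, "ty": 0, "tz": 0, "wx": 0, "wy": 0, "wz": 0},
  {"hand": 22, "tx": 0, "ty": 0, "tz": 0, "wx": 0, "wy": 0, "wz": 0},
  {"hand": 22, "tx": 0, "ty": 0, "tz": -3, "wx": 0, "wy": 0, "wz": 0},
  {"hand": 22, "tx": 0, "ty": 0, "tz": -7, "wx": 0, "wy": 0, "wz": 0},
  {"hand": 22, "tx": 0, "ty": 0, "tz": -15, "wx": 0, "wy": 0, "wz": 0},
])

```text
clock: 13.88
eef_pos: [528.5, -290.0, 44.7]
tcp_rot: [3.141, -0.001, -3.065]
contact_force: [0.2, -0.4, -0.2]
opening: 0.259
grasp_force: 0.0
```

>>> arm_command([
  {"hand": 22, "tx": 0, "ty": 0, "tz": -25, "wx": 0, "wy": 0, "wz": 0},
  {"hand": 22, "tx": 0, "ty": 0, "tz": -40, "wx": 0, "wy": 0, "wz": 0},
  {"hand": 22, "tx": 0, "ty": 0, "tz": -50, "wx": 0, "wy": 0, "wz": 0},
  {"hand": 22, "tx": 20, "ty": 20, "tz": -40, "wx": 0, "wy": 0, "wz": 0},
  {"hand": 22, "tx": 25, "ty": 50, "tz": 0, "wx": 0, "wy": 0, "wz": 0},
  {"hand": 22, "tx": 25, "ty": 50, "tz": 0, "wx": 0, "wy": 0, "wz": 0},
  {"hand": 22, "tx": 15, "ty": 50, "tz": 0, "wx": 0, "wy": 0, "wz": 0},
  {"hand": 22, "tx": 0, "ty": 50, "tz": 0, "wx": 0, "wy": 0, "wz": 0},
])

```text
clock: 14.88
eef_pos: [426.0, -76.0, 200.4]
tcp_rot: [-3.141, 0.001, -3.066]
contact_force: [0.5, 0.2, 0.8]
opening: 0.258
grasp_force: 0.0
```

```bash
python3 - <<'E'
from rig import r, imaging
import cv2, numpy as np
from h import *
s=r.sense();print(s["eef_pos"].round(1),s["contact_force"].round(1))
ims=[];th=.0764;L=lambda x,y,z:np.array([532+x*np.cos(th)-y*np.sin(th),-263+x*np.sin(th)+y*np.cos(th),z])
for n in("scene","top"):
    f=imaging.grab_frame(n);im=f["image"][:,:,::-1].copy()
    for p in[L(-5,10,38)+39*np.array([np.cos(a),np.sin(a),0]) for a in np.arange(0,6.28,.8)]+[L(94,y,192) for y in(-65,65)]:
        u=proj(f,p);cv2.circle(im,tuple(int(v) for v in u.round()),1,(0,0,255),-1)
    u=proj(f,[530,-200,45]).astype(int);ims.append(cv2.resize(im[u[1]-110:u[1]+110,u[0]-130:u[0]+130],None,fx=1.5,fy=1.5,interpolation=cv2.INTER_CUBIC))
cv2.imwrite("pics/s6.png",cv2.hconcat(ims))
E
```

```text
[426.  -76.  200.4] [0.5 0.2 0.8]
```

View pics/s6.png

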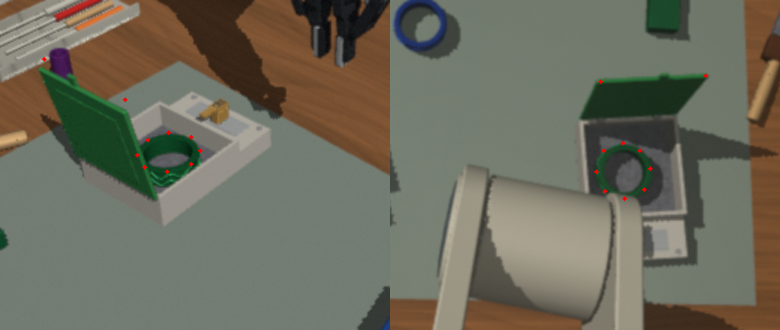

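The bangle lies flat on the case floor with the lid fully open, matching the marks, and the gripper is clear. I let the arm settle and hand in.

>>> arm_command([
  {"hand": 22, "tx": 0, "ty": 0, "tz": 0, "wx": 0, "wy": 0, "wz": 0},
  {"hand": 22, "tx": 0, "ty": 0, "tz": 0, "wx": 0, "wy": 0, "wz": 0},
])

```text
clock: 15.22
eef_pos: [427.7, -78.1, 199.7]
tcp_rot: [-3.141, 0.001, -3.066]
contact_force: [-0.1, -0.2, 0.5]
opening: 0.258
grasp_force: 0.0
```

```bash
python3 -c "
from rig import r
print(r.sign_off())"
```

```text
the job is handed in; nothing more can be done
None
```

The green bangle lies flat on the floor of the green-lidded case with its lid fully open; the blue-lidded case was never touched, and the job was handed in at about 15 s of the 53 s allowed.

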